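# Charge the casting machine and click the crucible carriage home

## Task

Set the casting machine up for balancing: tip all six bronze lumps from the scoop through the funnel into the crucible while its carriage stands under the funnel, and lay the empty scoop flat on the bench again. Then take the carriage by its upright handle and slide it along the arm towards the flask until its ball drops into the notch, without running on past the notch, and finish still gripping the handle with the carriage held in the notch, because the clamp is not tightened yet. Leave the other things on the bench where they are.

Things in the scene. Friction and masses are not known exactly. Their poses are not given: they have to be found in the camera images.
- machine: centrifugal casting machine, fixed. Origin: bench level under its spindle; +y (within 8 deg of world +y): along its two rods (48 mm apart, tops 90 mm up) towards the flask, the carriage's way; -x faces the robot; z up. Round base 170 mm across, 64 high; hub nut 120 mm high at the origin; counterweights at y -205 to -120 mm, 124 high; funnel stand rod, 10 mm thick, 205 high, at x +118, y +160 mm
- funnel_rim (a point): centre of the steel funnel's rim, 204 mm above the bench, fixed on the machine at y = 160 mm, over the carriage's loading place. Rim 104 mm across, cone 41 mm high with walls at 51 degrees, then a spout of 32 mm bore and 12 mm length that ends 5 mm above the crucible's rim
- crucible_in (a point): on the axis of the white round crucible, 16 mm above its inner floor. 48 mm across inside, 42 mm deep, rim 146 mm above the bench; it stands on the carriage and starts under the spout, within 5 mm
- carriage: crucible carriage on the rods; it slides only along the machine's y, from 12 mm behind the loading place (origin at y = 160 mm, crucible right under the funnel) up to the flask, which blocks it 16 mm beyond the notch; the way from loading place to notch is 75 to 105 mm. Sliding takes about 2 N. Origin: crucible's axis, level with the rods' tops; axes as the machine's
- handle_grip (a point): where to grip the carriage's upright black round handle: on its axis, 154 mm above the bench. The handle is 18 mm thick, reaches from 99 to 175 mm above the bench, and is fixed on a side bar 105 mm from the middle of the rods on the machine's -x side, 12 mm behind the crucible's axis; free all round
- ball (a point): lowest point of the carriage's 12 mm spring ball as it rides on the index strip between the rods, under the carriage plate 30 mm ahead of the crucible's axis, 90 mm above the bench. Over the last 4 mm before the notch's middle it pulls the carriage in, with up to about 10 N; once seated it takes about 10 N to push it on or back
- notch (a point): middle of the only notch, 10 mm long, in the steel index strip between the rods, at the strip's top, 90 mm above the bench. The carriage is home with the ball at its middle along the machine's y. The strip is part of the clamped flask cradle, set up to 15 mm differently from start to start
- scoop: aluminium scoop, open in front: bowl 89 x 56 mm, 2.5 mm sheet, walls 18 mm high, lip bent up 3 mm. Wooden handle 14 x 14 mm, 52 to 124 mm behind the origin, its middle 24 mm up, a foot at its end; stands level. About 90 g. Origin: underside, mid-bowl; +x to the lip, -x along the handle, z up. Level, it keeps the lumps; tipped lip down they start to leave at 15 to 35 degrees, all by 50
- scoop_grip (a point): point in the middle of the scoop's handle, 85 mm behind the origin and 24 mm above the underside; grip across the handle from above
- scoop_lip (a point): middle of the scoop's front lip, 45.5 mm ahead of its origin, 4 mm above the underside
- lump1: one of six alike rounded bronze casting lumps, 18 x 13 x 13 mm, 15 g, lying loose in the scoop's bowl at the start; origin at its middle
- lump2: one of six alike rounded bronze casting lumps, 18 x 13 x 13 mm, 15 g, lying loose in the scoop's bowl at the start; origin at its middle
- lump3: one of six alike rounded bronze casting lumps, 18 x 13 x 13 mm, 15 g, lying loose in the scoop's bowl at the start; origin at its middle
- lump4: one of six alike rounded bronze casting lumps, 18 x 13 x 13 mm, 15 g, lying loose in the scoop's bowl at the start; origin at its middle
- lump5: one of six alike rounded bronze casting lumps, 18 x 13 x 13 mm, 15 g, lying loose in the scoop's bowl at the start; origin at its middle
- lump6: one of six alike rounded bronze casting lumps, 18 x 13 x 13 mm, 15 g, lying loose in the scoop's bowl at the start; origin at its middle
- spare_flask: bystander: upright steel casting flask, 63 mm diameter, 75 mm tall; origin under its middle
- flux_jar: bystander: white jar with a steel cap, 60 mm diameter, 75 mm tall; origin under its middle
- brush: bystander: bench brush, 190 mm long, lying flat; origin under its middle, +x towards the bristles
Mind the look-alikes: they are no part of the job. Of the things like the scoop, leave any that is blue or turquoise; of the rest the smaller one is meant.

How it is judged:
By the outcome, as a careful person would: the job done as asked, in the order asked, and still so for the second after the job is handed in, while the arm keeps its last pose, push and grip.
It also fails if it takes over 72 s, if anything falls off the work surface, if the arm or the gripper's body presses on something with over 40 N, if the wrist force passes 120 N, or if a joint passes its speed limit or range.

## Robot

A 7-joint arm with a two-finger parallel gripper is mounted at the origin on the work surface. World frame = base frame: x ahead of the robot, y to its left, z up, the work surface at z = 0. Lengths are in m, angles in rad, forces in N, time in s.
With the tool pointing down it reaches from about 0.4 to 0.9 m from the base axis. Payload 5.6 kg.
Tool frame: the origin (TCP) lies between the finger pads, 19 mm behind the fingertips; this is the grasp point; z points along the fingers, y is the line along which they close (so a half turn about z gives the same grasp; the last joint's range is limited). The gripper opens to 92 mm and grips with 3 to 60 N. Pads are 20 mm wide; open, the fingers measure 128 mm over their backs; the gripper's body (75 mm by 189 mm) begins 69 mm behind the grasp point.
Start: joints at [-1.149, 0.468, -0.012, 1.603, 0.006, 1.071, -0.056], TCP at [0.291, 0.581, 0.233] pointing down, gripper open.
Joint ranges: [-2.53, 2.53], [-0.31, 2.02], [-1.57, 1.55], [0.28, 2.44], [-1.29, 4.43], [0.15, 1.84], [-2.92, 2.92]. Speed limits (rad/s): [2.57, 2.57, 3.14, 3.14, 3.14, 3.14, 3.14].

## Interface

Orientations are given as a unit quaternion [x, y, z, w].
In Python, from workcell import r, snapshot gives the robot as it stands. The module is installed in compiled form; this text tells all that it offers.
- The arm moves only by the tool send_rows, never from a script. Its argument "commands" is a list of rows, each an object with "gripper": the opening, from 0 (shut) to 1 (fully open); "travel": the shift along the tool's x, y, z in mm, a list of three; "turn": the turn about the tool's z in rad. In form: [{"gripper": gripper, "travel": [dx, dy, dz], "turn": turn}, ...]. A call has 1 to 20 rows; each row shifts and turns the commanded pose from where the row before left it, along the tool's axes as they then stand; what a row does not reach is not made up. A row lasts 1/12 s, in which the tool goes at most 41.7 mm and 7.16 degrees, less where a joint would pass 70% of its speed; a pose out of reach is approached as far as the arm can. A call is refused whole if a number of a shift passes 41.7 or a number of a turn 0.125, either way. A call with a gripper value outside its range is refused whole. The fingers move at their own pace and stop on an object; "grip_force" is the grip in N (left out, the last holds). Time passes only in rows, so rows that do not move let the fingers close. It gives the time, the measured TCP pose, the force, the opening and the grip force at its end, in the units of the state.
- r.observe(): the state, without advancing time (a new reading comes with each control period).
- snapshot(name): name is "scene" or "side" or "wrist"; returns a dict with "pixels" (480x640x3 uint8, red, green, blue), "range_z" (480x640 float32, m along the optical axis (not along the pixel's ray), 0 where there is no reading), "fx", "fy", "cx", "cy" (pixels), "xyz" and "orientation" of the camera in the world. Camera axes: x right, y up, looking along -z (the intrinsics and any distortion apply to the point x, -y, -z); pixel columns grow to the right and rows downward; lengths in m; the calibration is good to about 2 mm. A picture is of the moment at which its call begins.
- r.finish_job(): hands the job in; it is judged then, once.
The state is a dict: "time_s": time; "joint_pos": joint angles; "qvel": joint speeds; "effort": joint torques, N m; "tool_pos": TCP position; "orientation": TCP orientation; "force": force on the tool from outside, world axes, zero at the start; "moment": the same for the moment, N m; "opening": opening from 0.0 (shut) to 1.0 (fully open); "grip_force": force on a finger pad.
Only numpy, scipy, OpenCV 4.12 (cv2) and the standard library are available. Lean on these libraries where they do the work, as an engineer would, in place of code of your own. Each camera call takes 0.05 s, during which the arm holds its last target. There are 200 camera calls.

## Working session

There is one attempt and no reset: what is moved stays moved. The work goes in short steps, Python scripts to look and compute and a tool call to move; the robot and the scene stay as the last step left them, time stands still between calls to the robot, and variables do not carry over. Pictures are saved under pics/ and viewed, at most 11 in all, crops included, and the job is handed in when it is done.

Besides the shell and the picture viewer there is one more tool, called after ">>>" in YAML: its name, and indented under it one key for each argument. send_rows: Moves the arm, as the interface text tells. Its arguments: {"type":"object","properties":{"commands":{"type":"array"},"grip_force":{"type":"number"}},"required":["commands"]}

```bash
mkdir -p pics
cat > h.py <<'E'
import numpy as np, cv2
from scipy.spatial.transform import Rotation as R
from workcell import r, snapshot
def cloud(s):
    v,u=np.mgrid[0:480,0:640]; z=s["range_z"]
    p=np.stack([(u-s["cx"])/s["fx"]*z,-(v-s["cy"])/s["fy"]*z,-z],-1)
    w=p@R.from_quat(s["orientation"]).as_matrix().T+np.array(s["xyz"]); w[z<=0]=np.nan
    return w
def ray(s,u,v):
    d=np.array([(u-s["cx"])/s["fx"],-(v-s["cy"])/s["fy"],-1.]); return np.array(s["xyz"]),R.from_quat(s["orientation"]).as_matrix()@d
def plane(s,u,v,h):
    o,d=ray(s,u,v); return o+d*(h-o[2])/d[2]
def save(s,n): cv2.imwrite("pics/"+n,cv2.cvtColor(s["pixels"],cv2.COLOR_RGB2BGR))
E
python3 - <<'E'
from h import *
import pickle
for n in("scene","side","wrist"):
    s=snapshot(n); save(s,n+"1.png"); pickle.dump(s,open(n+"1.pkl","wb")); print({k:s[k] for k in s if k not in("pixels","range_z")})
print(r.observe())
E
```

```text
{'fx': 485.45799874451404, 'fy': 485.45799874451404, 'cx': 323.1099337040444, 'cy': 252.31094514785238, 'xyz': array([1.22556927, 0.66702232, 1.00910832]), 'orientation': array([0.16871513, 0.41177001, 0.83170677, 0.3320309 ])}
{'fx': 448.54913410012307, 'fy': 448.54913410012307, 'cx': 323.95902028429566, 'cy': 241.08297323813414, 'xyz': array([ 0.29021471, -1.00857745,  0.85923465]), 'orientation': array([ 0.42286419, -0.0374041 , -0.07890596,  0.90197597])}
{'fx': 396.6394046057247, 'fy': 396.6394046057247, 'cx': 317.99728073173736, 'cy': 240.0451819401105, 'xyz': array([0.22110808, 0.61627455, 0.38405272]), 'orientation': array([-0.12011642, -0.0732279 ,  0.52046279,  0.84221625])}
{'time_s': 0.15, 'joint_pos': array([-1.14898269,  0.46820937, -0.01160136,  1.60338895,  0.00602286,
        1.07141412, -0.05631181]), 'qvel': array([ 0.00060212, -0.00165543, -0.00116651, -0.00418083, -0.00041455,
       -0.00130176, -0.00066946]), 'effort': array([ 5.92871656e-04, -5.20953119e+01, -1.24806006e-02, -2.43980187e+01,
       -5.66798158e-02,  1.52567856e-02,  8.32149794e-05]), 'tool_pos': array([0.29124013, 0.58063242, 0.23254637]), 'orientation': array([ 2.30353016e-01,  9.73106884e-01, -6.86065119e-04, -9.77947794e-05]), 'force': array([-0.6196981 , -0.31006593,  0.23216622]), 'moment': array([-0.0160376 ,  0.02301626,  0.02697287]), 'grip_force': 0.0, 'opening': 1.0037990129666121}
```

View pics/scene1.png

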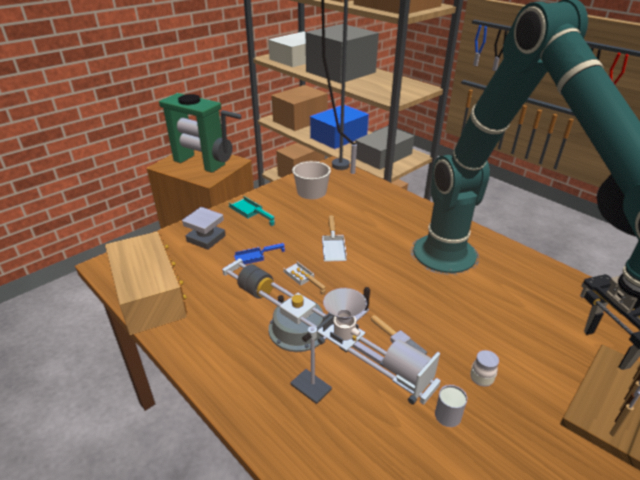

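View pics/side1.png

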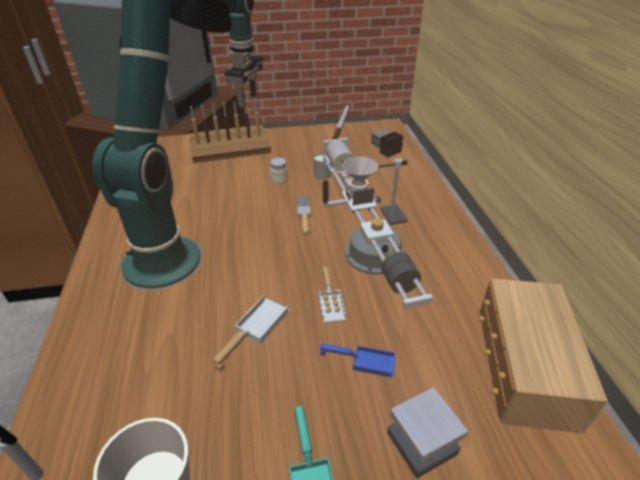

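The scene view shows four scoop-like things: small silver with lumps at (298,272), larger silver at (333,245), blue at (260,254) and turquoise at (250,210). In the side view the small silver one is at (332,303) and the large one at (262,318). The small silver scoop holding the lumps is the one meant. Next I'll confirm it in an enlarged crop and measure.

Run:
```python
from h import *
import pickle
S={n:pickle.load(open(n+"1.pkl","rb")) for n in("scene","side","wrist")}
a=cv2.resize(S["scene"]["pixels"][225:305,220:360],None,fx=3.5,fy=3.5,interpolation=cv2.INTER_CUBIC)[:280,:400]
b=cv2.resize(S["side"]["pixels"][255:345,220:360],None,fx=3.5,fy=3.5,interpolation=cv2.INTER_CUBIC)[:280,:400]
c=cv2.resize(S["scene"]["pixels"][270:400,250:450],None,fx=4,fy=4,interpolation=cv2.INTER_CUBIC)[:300,:800] if 0 else cv2.resize(S["scene"]["pixels"][275:400,230:450],(490,280))
d=cv2.resize(S["side"]["pixels"][130:310,290:440],(310,280))
im=np.zeros((580,800,3),np.uint8); 
x=np.hstack([c,d]);im[290:570,:]=x; 
a=cv2.resize(S["scene"]["pixels"][230:300,230:350],(400,280));b=cv2.resize(S["side"]["pixels"][260:350,220:350],(400,280))
im[:280]=np.hstack([a,b])
cv2.imwrite("pics/crop1.png",im[...,::-1])
A,B=cloud(S["scene"]),cloud(S["side"])
def p(n,C,u,v): print(n,np.round(C[v,u],3))
for n,u,v in[("lump scoop",298,272),("handle",315,285),("hub",297,300),("funnel",345,308),("handle carr",367,297),("flask",410,360),("cw",255,280),("stand",312,385)]:p(n,A,u,v)
print()
for n,u,v in[("scoop",332,303),("handle",327,280),("hub",377,226),("funnel",361,170),("carr",325,190),("cw",400,268),("flask",338,152)]:p(n,B,u,v)
```

```text
lump scoop [ 0.437 -0.265  0.004]
handle [ 0.437 -0.184 -0.   ]
hub [ 0.607 -0.071  0.12 ]
funnel [0.574 0.073 0.169]
handle carr [0.489 0.072 0.152]
flask [0.583 0.285 0.163]
cw [ 0.639 -0.214  0.12 ]
stand [0.711 0.099 0.013]

scoop [ 0.446 -0.249  0.01 ]
handle [ 0.444 -0.187  0.031]
hub [ 0.598 -0.093  0.118]
funnel [0.598 0.104 0.175]
carr [0.482 0.058 0.148]
cw [ 0.607 -0.267  0.122]
flask [0.558 0.244 0.163]
```

View pics/crop1.png

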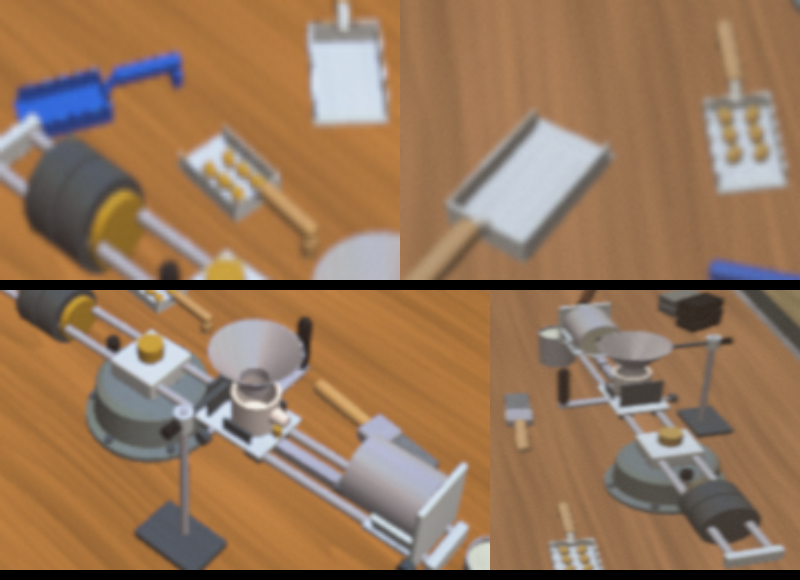

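The crop confirms it: the small silver scoop holds the six lumps, with its handle towards +y, and the plain silver one is clearly larger. Now I'll fit the poses.

```bash
cat > fit.py <<'E'
from h import *
import pickle
def circ(p):
    A=np.c_[p[:,:2],np.ones(len(p))]; c=np.linalg.lstsq(A,(p[:,:2]**2).sum(1),rcond=None)[0]; x,y=c[0]/2,c[1]/2; return x,y,np.sqrt(c[2]+x*x+y*y)
if __name__=="__main__":
  for n in("scene","side"):
    s=pickle.load(open(n+"1.pkl","rb")); P=cloud(s); I=s["pixels"].astype(int); hsv=cv2.cvtColor(s["pixels"],cv2.COLOR_RGB2HSV)
    x,y,z=P[...,0],P[...,1],P[...,2]; print(n)
    m=(x>.4)&(x<.49)&(y>-.215)&(y<-.11)&(z>.018)&(z<.06)
    h=P[m]; c,d=h.mean(0),np.linalg.svd(h-h.mean(0))[2][0]; print(" handle",len(h),c.round(4),"ztop",np.percentile(h[:,2],[50,90]).round(4),d.round(3),"y",h[:,1].min().round(4),h[:,1].max().round(4))
    g=(x>.38)&(x<.52)&(y>-.33)&(y<-.19)&(z>.012)&(z<.05)&(hsv[...,1]<60)
    b=P[g]; print(" bowl",len(b),cv2.minAreaRect((b[:,:2]*1000).astype(np.float32)))
    f=P[(x>.5)&(x<.68)&(y>0)&(y<.16)&(z>.198)&(z<.21)]; print(" rim",len(f),np.round(circ(f),4) if len(f)>5 else "")
    k=P[(x>.455)&(x<.515)&(y>.02)&(y<.11)&(z>.11)&(z<.185)&(I.sum(-1)<180)]; print(" carr handle",len(k),k.mean(0).round(4),np.round(circ(k),4),k[:,2].max())
    u=P[(x>.55)&(x<.66)&(y>-.13)&(y<-.03)&(z>.115)&(z<.125)]; print(" nut",len(u),np.round(circ(u),4))
    w=P[(x>.52)&(x<.68)&(y>-.05)&(y<.25)&(z>.084)&(z<.094)]; print(" rods",len(w)); np.save(n+"rods.npy",w)
    q=P[(x>.66)&(x<.78)&(y>.0)&(y<.16)&(z>.05)&(z<.19)]; print(" stand",len(q),np.median(q,0).round(4))
    c=P[(x>.5)&(x<.72)&(y>-.33)&(y<-.19)&(z>.1)&(z<.13)]; print(" cw",len(c),cv2.minAreaRect((c[:,:2]*1000).astype(np.float32)))
E
python3 fit.py
```

```text
scene
 handle 108 [ 0.4493 -0.1658  0.0289] ztop [0.0296 0.0338] [0.027 1.    0.009] y -0.2125 -0.1301
 bowl 100 ((443.6943664550781, -250.15098571777344), (63.25752639770508, 87.28842163085938), 0.19482707977294922)
 rim 250 [0.5891 0.0848 0.0493]
 carr handle 62 [0.4884 0.0692 0.1577] [0.4874 0.0672 0.0054] 0.1782601985803678
 nut 95 [ 0.6038 -0.0737  0.0126]
 rods 711
 stand 156 [0.7077 0.0985 0.1235]
 cw 543 ((620.3819580078125, -238.28623962402344), (71.53892517089844, 87.60832214355469), 5.593189716339111)
side
 handle 130 [ 0.444  -0.1772  0.028 ] ztop [0.0291 0.0315] [0.044 0.997 0.069] y -0.2136 -0.131
 bowl 134 ((441.70166015625, -249.6835479736328), (97.06127166748047, 56.009361267089844), 87.30384063720703)
 rim 146 [0.5857 0.0831 0.049 ]
 carr handle 75 [0.4832 0.0572 0.1449] [0.483  0.0576 0.004 ] 0.1754314956338755
 nut 83 [ 0.6    -0.0779  0.0127]
 rods 271
 stand 143 [0.7018 0.0907 0.1296]
 cw 698 ((616.197998046875, -238.90992736816406), (73.6242904663086, 87.23182678222656), 4.802026271820068)
```

>>> send_rows:
  commands:
    - {"gripper": 1, "travel": [0, 0, 0], "turn": 0.114}
    - {"gripper": 1, "travel": [0, 0, 0], "turn": 0.114}
    - {"gripper": 1, "travel": [0, 0, 0], "turn": 0.114}
    - {"gripper": 1, "travel": [0, 0, 0], "turn": 0.114}
    - {"gripper": 1, "travel": [0, 0, 0], "turn": 0.114}
    - {"gripper": 1, "travel": [0, 0, 0], "turn": 0.114}
    - {"gripper": 1, "travel": [0, 0, 0], "turn": 0.114}
    - {"gripper": 1, "travel": [0, 0, 0], "turn": 0.114}
    - {"gripper": 1, "travel": [0, 0, 0], "turn": 0.114}
    - {"gripper": 1, "travel": [0, 0, 0], "turn": 0.114}
    - {"gripper": 1, "travel": [-20, 10, 0], "turn": 0}
    - {"gripper": 1, "travel": [-37, 18, 0], "turn": 0}
    - {"gripper": 1, "travel": [-37, 18, 0], "turn": 0}
    - {"gripper": 1, "travel": [-37, 18, 0], "turn": 0}
    - {"gripper": 1, "travel": [-37, 18, 0], "turn": 0}
    - {"gripper": 1, "travel": [-37, 18, 0], "turn": 0}
    - {"gripper": 1, "travel": [-37, 18, 0], "turn": 0}
    - {"gripper": 1, "travel": [-37, 12, 0], "turn": 0}
    - {"gripper": 1, "travel": [-37, 12, 0], "turn": 0}
    - {"gripper": 1, "travel": [-37, 10, 0], "turn": 0}

```text
time_s: 1.82
tool_pos: [0.4316, 0.221, 0.2333]
orientation: [0.719, 0.695, 0.0, 0.0]
force: [0.2, 0.0, -0.9]
opening: 0.998
grip_force: 0.0
```

>>> send_rows:
  commands:
    - {"gripper": 1, "travel": [-37, 1, 0], "turn": 0}
    - {"gripper": 1, "travel": [-37, 0, 0], "turn": 0}
    - {"gripper": 1, "travel": [-37, 0, 0], "turn": 0}
    - {"gripper": 1, "travel": [-37, 0, 0], "turn": 0}
    - {"gripper": 1, "travel": [-37, 0, 0], "turn": 0}
    - {"gripper": 1, "travel": [-37, 0, 0], "turn": 0}
    - {"gripper": 1, "travel": [-37, 0, 0], "turn": 0}
    - {"gripper": 1, "travel": [-37, 0, 0], "turn": 0}
    - {"gripper": 1, "travel": [-37, 0, 0], "turn": 0}
    - {"gripper": 1, "travel": [-37, 0, 0], "turn": 0}
    - {"gripper": 1, "travel": [-17, 0, 0], "turn": 0}
    - {"gripper": 1, "travel": [0, 0, 0], "turn": 0}

```text
time_s: 2.82
tool_pos: [0.4184, -0.1679, 0.2336]
orientation: [0.721, 0.692, -0.0, 0.001]
force: [0.1, 0.6, -0.7]
opening: 0.999
grip_force: 0.0
```

Run:
```python
from h import *
from fit import circ
s=snapshot("wrist"); save(s,"w2.png"); P=cloud(s); x,y,z=[P[...,i] for i in range(3)]
m=(x>.4)&(x<.49)&(y>-.215)&(y<-.11)&(z>.018)&(z<.06)
h=P[m]; c,d=h.mean(0),np.linalg.svd(h-h.mean(0),full_matrices=False)[2][0]; print(len(h),c,np.percentile(h[:,2],[10,50,90]),d,h[:,1].min(),h[:,1].max())
m=(x>.38)&(x<.52)&(y>-.33)&(y<-.205)&(z>.008)&(z<.03); b=P[m]; print(len(b),cv2.minAreaRect((b[:,:2]*1000).astype(np.float32)))
o=r.observe(); print(o["tool_pos"],o["joint_pos"])
```

```text
1304 [ 0.44538622 -0.17014492  0.02949673] [0.02532608 0.03058435 0.03193007] [0.04372044 0.99705517 0.063004  ] -0.21422631294507993 -0.131761774745556
1827 ((443.09539794921875, -251.12977600097656), (92.51570129394531, 55.49635696411133), 87.69551849365234)
[ 0.41860988 -0.16537248  0.23326347] [-0.36258906  0.12823688  0.72978708  2.10738426 -0.10517209  0.94104145
  0.38681624]
```

View pics/w2.png

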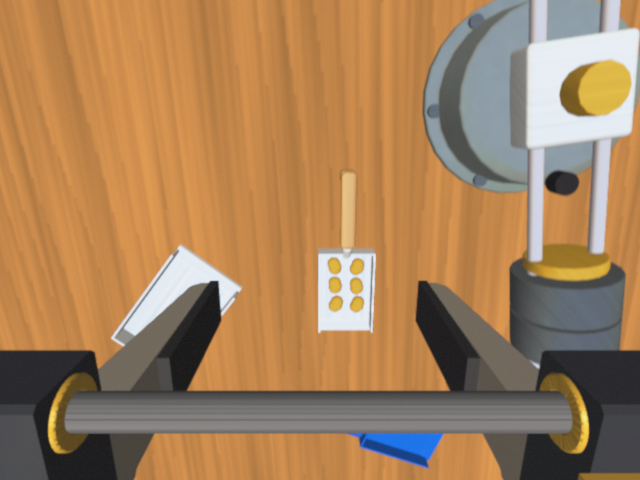

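>>> send_rows:
  commands:
    - {"gripper": 0.6, "travel": [0, 13, 10], "turn": 0}
    - {"gripper": 0.6, "travel": [0, 14, 30], "turn": 0}
    - {"gripper": 0.6, "travel": [0, 0, 30], "turn": 0}
    - {"gripper": 0.6, "travel": [0, 0, 30], "turn": 0}
    - {"gripper": 0.6, "travel": [0, 0, 30], "turn": 0}
    - {"gripper": 0.6, "travel": [0, 0, 30], "turn": 0}
    - {"gripper": 0.6, "travel": [0, 0, 20], "turn": 0}
    - {"gripper": 0.6, "travel": [0, 0, 15], "turn": 0}
    - {"gripper": 0.6, "travel": [0, 0, 10], "turn": 0}
    - {"gripper": 0.6, "travel": [0, 0, 4], "turn": 0}
    - {"gripper": 0.6, "travel": [0, 0, 0], "turn": 0}
    - {"gripper": 0.6, "travel": [0, 0, 0], "turn": 0}
  grip_force: 40

```text
time_s: 3.87
tool_pos: [0.4466, -0.1643, 0.0248]
orientation: [0.719, 0.695, 0.0, 0.0]
force: [-0.2, -0.3, 0.6]
opening: 0.6
grip_force: 0.0
```

>>> send_rows:
  commands:
    - {"gripper": 0.4, "travel": [0, -1, 0], "turn": 0}
    - {"gripper": 0.25, "travel": [0, 0, 0], "turn": 0}
    - {"gripper": 0.18, "travel": [0, 0, 0], "turn": 0}
    - {"gripper": 0.1, "travel": [0, 0, 0], "turn": 0}
    - {"gripper": 0, "travel": [0, 0, 0], "turn": 0}
    - {"gripper": 0, "travel": [0, 0, 0], "turn": 0}
    - {"gripper": 0, "travel": [0, 0, 0], "turn": 0}
    - {"gripper": 0, "travel": [0, 0, 0], "turn": 0}
  grip_force: 60

```text
time_s: 4.53
tool_pos: [0.4454, -0.1646, 0.0244]
orientation: [0.719, 0.695, 0.0, 0.0]
force: [0.0, 1.2, 1.7]
opening: 0.148
grip_force: 60.0
```

>>> send_rows:
  commands:
    - {"gripper": 0, "travel": [0, 0, -3], "turn": 0}
    - {"gripper": 0, "travel": [0, 0, -6], "turn": 0}
    - {"gripper": 0, "travel": [0, 0, -10], "turn": 0}
    - {"gripper": 0, "travel": [0, 0, -10], "turn": 0}
    - {"gripper": 0, "travel": [0, 0, -10], "turn": 0}
    - {"gripper": 0, "travel": [0, 0, -10], "turn": 0}
    - {"gripper": 0, "travel": [0, 0, -6], "turn": 0}
    - {"gripper": 0, "travel": [0, 0, -3], "turn": 0}
    - {"gripper": 0, "travel": [0, 0, 0], "turn": 0}
    - {"gripper": 0, "travel": [0, 0, 0], "turn": 0}

```text
time_s: 5.37
tool_pos: [0.4451, -0.1644, 0.0824]
orientation: [0.719, 0.695, 0.0, 0.0]
force: [0.2, 0.5, -1.8]
opening: 0.146
grip_force: 60.0
```

```bash
cat > tilt.py <<'E'
from h import *
def bowl():
    "scoop points in the tool frame, seen by the wrist; returns floor plane pitch"
    s=snapshot("wrist"); P=cloud(s); o=r.observe(); T=R.from_quat(o["orientation"]).as_matrix(); Q=(P-o["tool_pos"])@T
    hsv=cv2.cvtColor(s["pixels"],cv2.COLOR_RGB2HSV)
    m=(abs(Q[...,1])<.035)&(Q[...,0]<-.03)&(Q[...,0]>-.15)&(Q[...,2]<.14)&(Q[...,2]>-.01)&(hsv[...,1]<50)
    return s,o,Q,m
if __name__=="__main__":
    s,o,Q,m=bowl(); q=Q[m]; q=q[abs(q[:,1])<.022]
    if len(q)>20:
        a=np.polyfit(q[:,0],q[:,2],1)
        for _ in range(3):
            e=q[:,2]-np.polyval(a,q[:,0]); k=abs(e)<max(.004,np.median(abs(e))); a=np.polyfit(q[k,0],q[k,2],1)
        print(len(q),k.sum(),"pitch lip-down deg",np.degrees(np.arctan(-a[0])).round(1),"tool x",q[:,0].min().round(3),q[:,0].max().round(3),"z",q[:,2].min().round(3),q[:,2].max().round(3))
    print(o["tool_pos"].round(4),o["force"].round(2),o["grip_force"],o["time_s"])
E
python3 tilt.py
```

```text
1560 1467 pitch lip-down deg 1.5 tool x -0.11 -0.046 z 0.01 0.024
[ 0.4449 -0.1644  0.0821] [ 0.54  0.13 -1.95] 59.99711215496063 5.4167
```

>>> send_rows:
  commands:
    - {"gripper": 0, "travel": [0, 0, -8], "turn": 0}
    - {"gripper": 0, "travel": [0, 0, -16], "turn": 0}
    - {"gripper": 0, "travel": [0, 0, -22], "turn": 0}
    - {"gripper": 0, "travel": [0, 0, -22], "turn": 0}
    - {"gripper": 0, "travel": [0, 0, -22], "turn": -0.03}
    - {"gripper": 0, "travel": [0, 0, -22], "turn": -0.06}
    - {"gripper": 0, "travel": [0, 0, -22], "turn": -0.09}
    - {"gripper": 0, "travel": [0, 0, -22], "turn": -0.11}
    - {"gripper": 0, "travel": [0, 0, -16], "turn": -0.11}
    - {"gripper": 0, "travel": [0, 0, -8], "turn": -0.11}
    - {"gripper": 0, "travel": [0, 0, 0], "turn": -0.11}
    - {"gripper": 0, "travel": [0, 0, 0], "turn": -0.11}
    - {"gripper": 0, "travel": [0, 0, 0], "turn": -0.11}
    - {"gripper": 0, "travel": [0, 0, 0], "turn": -0.11}
    - {"gripper": 0, "travel": [0, 0, 0], "turn": -0.11}
    - {"gripper": 0, "travel": [0, 0, 0], "turn": -0.11}
    - {"gripper": 0, "travel": [0, 0, 0], "turn": -0.11}
    - {"gripper": 0, "travel": [0, 0, 0], "turn": -0.11}
    - {"gripper": 0, "travel": [0, 0, 0], "turn": -0.11}
    - {"gripper": 0, "travel": [0, 0, 0], "turn": -0.09}

```text
time_s: 7.08
tool_pos: [0.4444, -0.1649, 0.2622]
orientation: [0.005, 1.0, -0.0, -0.001]
force: [0.4, 0.6, -2.5]
opening: 0.145
grip_force: 60.0
```

```bash
python3 tilt.py; python3 -c "
from h import *
o=r.observe();print(o['joint_pos'].round(2),R.from_quat(o['orientation']).as_matrix()[:,:2].round(3))"
```

```text
1542 1469 pitch lip-down deg 1.4 tool x -0.111 -0.047 z 0.01 0.025
[ 0.4444 -0.1649  0.2622] [ 0.8   0.28 -1.55] 59.99680817127228 7.1333
[-0.22  0.13  0.56  2.02 -0.08  1.02  1.94] [[-1.     0.007]
 [ 0.007  1.   ]
 [ 0.001 -0.   ]]
```

>>> send_rows:
  commands:
    - {"gripper": 0, "travel": [0, 8, 0], "turn": 0}
    - {"gripper": 0, "travel": [0, 16, 0], "turn": 0}
    - {"gripper": 0, "travel": [0, 25, 0], "turn": 0}
    - {"gripper": 0, "travel": [0, 25, 0], "turn": 0}
    - {"gripper": 0, "travel": [0, 25, 0], "turn": 0}
    - {"gripper": 0, "travel": [0, 25, 0], "turn": 0}
    - {"gripper": 0, "travel": [0, 25, 0], "turn": 0}
    - {"gripper": 0, "travel": [0, 25, 0], "turn": 0}
    - {"gripper": 0, "travel": [0, 25, 0], "turn": 0}
    - {"gripper": 0, "travel": [0, 25, 0], "turn": 0}
    - {"gripper": 0, "travel": [0, 16, 0], "turn": 0}
    - {"gripper": 0, "travel": [0, 9, 0], "turn": 0}
    - {"gripper": 0, "travel": [0, 0, 10], "turn": 0}
    - {"gripper": 0, "travel": [0, 0, 10], "turn": 0}
    - {"gripper": 0, "travel": [0, 0, 4], "turn": 0}
    - {"gripper": 0, "travel": [0, 0, 0], "turn": 0}
    - {"gripper": 0, "travel": [0, 0, 0], "turn": 0}

```text
time_s: 8.55
tool_pos: [0.4486, 0.0831, 0.2378]
orientation: [0.009, 1.0, -0.0, -0.001]
force: [0.6, 0.5, -2.5]
opening: 0.144
grip_force: 60.0
```

```bash
python3 tilt.py
python3 - <<'E'
from h import *
from fit import circ
s=snapshot("scene"); w=snapshot("wrist"); sd=snapshot("side")
im=np.hstack([cv2.resize(q,(400,300)) for q in (s["pixels"][250:355,285:425],w["pixels"])]); im=np.vstack([im,np.hstack([cv2.resize(sd["pixels"][110:230,270:430],(400,300)),im[:,:400]*0])])
cv2.imwrite("pics/p3.png",im[...,::-1])
P=cloud(w);f=P[(P[...,0]>.5)&(P[...,0]<.68)&(P[...,1]>0)&(P[...,1]<.16)&(P[...,2]>.199)&(P[...,2]<.207)];print(len(f),circ(f))
E
```

```text
2259 2131 pitch lip-down deg 1.1 tool x -0.123 -0.046 z 0.01 0.14
[0.4488 0.0834 0.2382] [ 0.28  0.17 -1.84] 59.99703347682953 8.6
0 (np.float64(0.0), np.float64(0.0), np.float64(0.0))
```

View pics/p3.png

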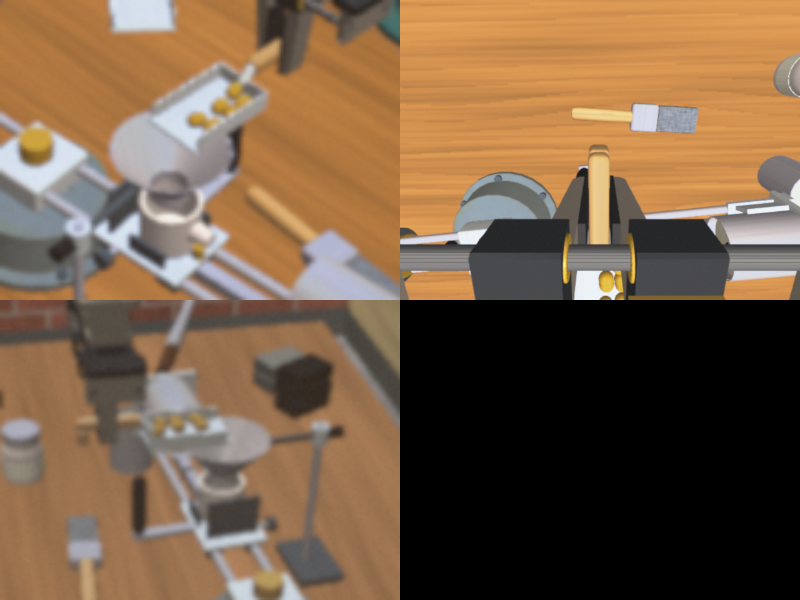

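Picture: the scoop with its six lumps is level, its lip about 10 mm short of the funnel's centre (scene, top left; side, bottom left). Now I'll lower it close to the rim and let it pivot in a loosened grip, with the rim as fulcrum.

>>> send_rows:
  commands:
    - {"gripper": 0, "travel": [2, 0, 2], "turn": 0}
    - {"gripper": 0, "travel": [2, 0, 3], "turn": 0}
    - {"gripper": 0, "travel": [0, 0, 2], "turn": 0}
    - {"gripper": 0, "travel": [0, 0, 1], "turn": 0}
    - {"gripper": 0, "travel": [0, 0, 0], "turn": 0}
    - {"gripper": 0, "travel": [0, 0, 0], "turn": 0}
  grip_force: 25

```text
time_s: 9.25
tool_pos: [0.4448, 0.0844, 0.2302]
orientation: [0.007, 1.0, -0.0, -0.0]
force: [-0.0, 0.2, -2.5]
opening: 0.149
grip_force: 25.0
```

```bash
python3 tilt.py
```

```text
2436 2161 pitch lip-down deg 0.8 tool x -0.117 -0.03 z 0.01 0.138
[0.4449 0.0844 0.2303] [-0.22 -0.31 -1.3 ] 24.99747633934021 9.3
```

>>> send_rows:
  commands:
    - {"gripper": 0, "travel": [0, 0, 0], "turn": 0}
    - {"gripper": 0, "travel": [0, 0, 0], "turn": 0}
    - {"gripper": 0, "travel": [0, 0, 0], "turn": 0}
  grip_force: 10

```text
time_s: 9.55
tool_pos: [0.4449, 0.0844, 0.2304]
orientation: [0.007, 1.0, 0.0, 0.0]
force: [-0.5, 0.5, -1.9]
opening: 0.155
grip_force: 10.0
```

```bash
python3 tilt.py
```

```text
2429 2138 pitch lip-down deg 1.7 tool x -0.113 -0.03 z 0.011 0.137
[0.4449 0.0844 0.2304] [-0.81  0.15 -1.59] 9.999870210886002 9.6
```

>>> send_rows:
  commands:
    - {"gripper": 0, "travel": [-1, 0, -3], "turn": 0}
    - {"gripper": 0, "travel": [-1, 0, -3], "turn": 0}
    - {"gripper": 0, "travel": [-1, 0, -3], "turn": 0}
    - {"gripper": 0, "travel": [-1, 0, -3], "turn": 0}
    - {"gripper": 0, "travel": [-1, 0, -3], "turn": 0}
    - {"gripper": 0, "travel": [0, 0, 0], "turn": 0}

```text
time_s: 10.1
tool_pos: [0.4504, 0.0844, 0.2461]
orientation: [0.007, 1.0, 0.0, 0.001]
force: [0.2, 0.1, -0.8]
opening: 0.15
grip_force: 10.0
```

```bash
python3 tilt.py
```

```text
2379 2121 pitch lip-down deg 7.7 tool x -0.132 -0.031 z 0.001 0.14
[0.4502 0.0844 0.2458] [ 0.51 -0.24 -0.44] 9.999990910291672 10.15
```

>>> send_rows:
  commands:
    - {"gripper": 0, "travel": [-2, 0, -3.6], "turn": 0}
    - {"gripper": 0, "travel": [-2, 0, -3.6], "turn": 0}
    - {"gripper": 0, "travel": [-2, 0, -3.6], "turn": 0}
    - {"gripper": 0, "travel": [-2, 0, -3.6], "turn": 0}
    - {"gripper": 0, "travel": [-2.5, 0, -3.3], "turn": 0}
    - {"gripper": 0, "travel": [-2.5, 0, -3.3], "turn": 0}
    - {"gripper": 0, "travel": [-2.8, 0, -3.3], "turn": 0}
    - {"gripper": 0, "travel": [-2.8, 0, -3.3], "turn": 0}
    - {"gripper": 0, "travel": [0, 0, 0], "turn": 0}
    - {"gripper": 0, "travel": [0, 0, 0], "turn": 0}

```text
time_s: 10.98
tool_pos: [0.4685, 0.084, 0.273]
orientation: [0.008, 1.0, -0.0, 0.0]
force: [0.4, -0.5, -1.7]
opening: 0.153
grip_force: 10.0
```

```bash
python3 tilt.py;  python3 - <<'E'
from h import *
s=snapshot("scene"); sd=snapshot("side")
im=np.hstack([cv2.resize(s["pixels"][250:355,285:425],(400,300)),cv2.resize(sd["pixels"][110:230,270:430],(400,300))])
cv2.imwrite("pics/p4.png",im[...,::-1])
E
```

```text
1290 1028 pitch lip-down deg 24.2 tool x -0.15 -0.031 z 0.009 0.096
[0.4682 0.084  0.2728] [-0.26  0.1  -1.61] 9.999758899211884 11.0333
```

View pics/p4.png

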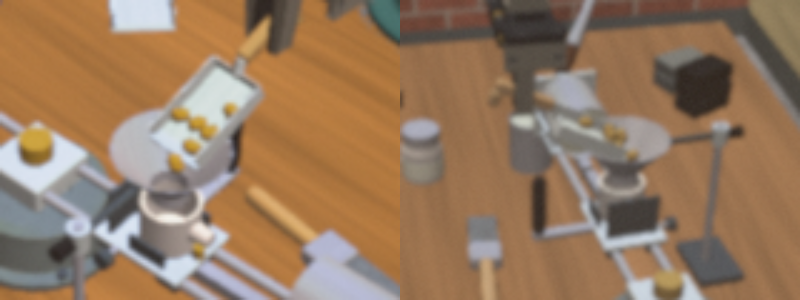

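The scoop is tipped about 25°. The first lump is leaving the lip right over the funnel (scene crop about (175,160)), so I'll go on.

>>> send_rows:
  commands:
    - {"gripper": 0, "travel": [-2.5, 0, -2.2], "turn": 0}
    - {"gripper": 0, "travel": [-2.5, 0, -2.2], "turn": 0}
    - {"gripper": 0, "travel": [-2.5, 0, -2.2], "turn": 0}
    - {"gripper": 0, "travel": [-2.5, 0, -2.2], "turn": 0}
    - {"gripper": 0, "travel": [-2.5, 0, -2.2], "turn": 0}
    - {"gripper": 0, "travel": [0, 0, 0], "turn": 0}
    - {"gripper": 0, "travel": [-2.5, 0, -2], "turn": 0}
    - {"gripper": 0, "travel": [-2.5, 0, -2], "turn": 0}
    - {"gripper": 0, "travel": [-2.5, 0, -2], "turn": 0}
    - {"gripper": 0, "travel": [-2.5, 0, -2], "turn": 0}
    - {"gripper": 0, "travel": [-2, 0, -2], "turn": 0}
    - {"gripper": 0, "travel": [0, 0, 0], "turn": 0}
    - {"gripper": 0, "travel": [0, 0, 0], "turn": 0}
  grip_force: 7

```text
time_s: 12.22
tool_pos: [0.493, 0.0837, 0.294]
orientation: [0.007, 1.0, 0.0, 0.0]
force: [-0.4, -0.3, -1.2]
opening: 0.15
grip_force: 7.0
```

```bash
python3 tilt.py;  python3 - <<'E'
from h import *
s=snapshot("scene"); sd=snapshot("side")
im=np.hstack([cv2.resize(s["pixels"][250:355,285:425],(400,300)),cv2.resize(sd["pixels"][110:230,270:430],(400,300))])
cv2.imwrite("pics/p5.png",im[...,::-1])
E
```

```text
1059 978 pitch lip-down deg 21.9 tool x -0.146 -0.031 z 0.01 0.093
[0.4928 0.0837 0.2938] [ 0.34 -0.3  -1.72] 6.999947726726532 12.2667
```

View pics/p5.png

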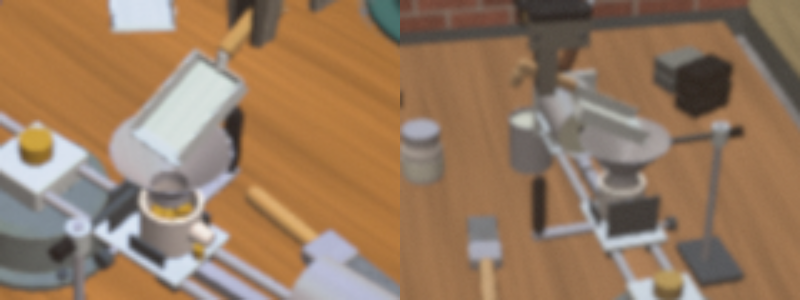

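The scoop is empty and lumps show in the crucible (scene crop about (172,212)). I'll lift off and carry the scoop back.

>>> send_rows:
  commands:
    - {"gripper": 0, "travel": [0, 0, -5], "turn": 0}
    - {"gripper": 0, "travel": [0, 0, -10], "turn": 0}
    - {"gripper": 0, "travel": [8, 0, -15], "turn": 0}
    - {"gripper": 0, "travel": [16, -10, -10], "turn": 0}
    - {"gripper": 0, "travel": [16, -25, 0], "turn": 0}
    - {"gripper": 0, "travel": [8, -35, 0], "turn": 0}
    - {"gripper": 0, "travel": [0, -35, 0], "turn": 0}
    - {"gripper": 0, "travel": [0, -35, 0], "turn": 0}
    - {"gripper": 0, "travel": [0, -35, 0], "turn": 0}
    - {"gripper": 0, "travel": [0, -35, 0], "turn": 0}
    - {"gripper": 0, "travel": [0, -27, 0], "turn": 0}
    - {"gripper": 0, "travel": [0, -12, 0], "turn": 0.05}
    - {"gripper": 0, "travel": [0, 0, 0], "turn": 0.11}
    - {"gripper": 0, "travel": [0, 0, 0], "turn": 0.11}
    - {"gripper": 0, "travel": [0, 0, 0], "turn": 0.11}
    - {"gripper": 0, "travel": [0, 0, 0], "turn": 0.11}
    - {"gripper": 0, "travel": [0, 0, 0], "turn": 0.11}
    - {"gripper": 0, "travel": [0, 0, 0], "turn": 0.11}
    - {"gripper": 0, "travel": [0, 0, 0], "turn": 0.11}
    - {"gripper": 0, "travel": [0, 0, 0], "turn": 0.11}
  grip_force: 30

```text
time_s: 14.03
tool_pos: [0.4415, -0.1637, 0.3345]
orientation: [0.458, 0.889, 0.0, 0.0]
force: [-1.1, 0.1, -1.7]
opening: 0.152
grip_force: 30.0
```

>>> send_rows:
  commands:
    - {"gripper": 0, "travel": [0, 0, 8], "turn": 0.11}
    - {"gripper": 0, "travel": [0, 0, 20], "turn": 0.11}
    - {"gripper": 0, "travel": [0, 0, 30], "turn": 0.11}
    - {"gripper": 0, "travel": [0, 0, 30], "turn": 0.11}
    - {"gripper": 0, "travel": [0, 0, 30], "turn": 0.11}
    - {"gripper": 0, "travel": [0, 0, 30], "turn": 0.11}
    - {"gripper": 0, "travel": [0, 0, 20], "turn": 0.06}
    - {"gripper": 0, "travel": [0, 0, 15], "turn": 0}
    - {"gripper": 0, "travel": [0, 0, 8], "turn": 0}
    - {"gripper": 0, "travel": [0, 0, 0], "turn": 0}

```text
time_s: 14.87
tool_pos: [0.4408, -0.1637, 0.1419]
orientation: [0.739, 0.673, -0.001, -0.001]
force: [-0.2, -0.0, -1.1]
opening: 0.152
grip_force: 30.0
```

```bash
python3 tilt.py
python3 - <<'E'
from h import *
P={n:snapshot(n) for n in("scene","side")}
s,d=P["scene"],P["side"]
for n,q in P.items():
    C=cloud(q); hsv=cv2.cvtColor(q["pixels"],cv2.COLOR_RGB2HSV)
    m=(hsv[...,0]>15)&(hsv[...,0]<30)&(hsv[...,1]>150)&(C[...,0]>.5)&(C[...,0]<.68)&(C[...,1]>.02)&(C[...,1]<.15)
    if m.any(): print(n,m.sum(),C[m].min(0).round(3),C[m].max(0).round(3))
im=np.hstack([cv2.resize(s["pixels"][285:355,305:395],(400,300)),cv2.resize(d["pixels"][150:330,270:510],(400,300))])
cv2.imwrite("pics/p6.png",im[...,::-1])
E
```

```text
783 723 pitch lip-down deg 31.0 tool x -0.088 -0.03 z 0.012 0.072
[ 0.4414 -0.1641  0.1429] [-0.16 -0.22 -1.1 ] 29.999713003635406 14.9167
scene 34 [0.569 0.035 0.   ] [0.666 0.122 0.134]
```

View pics/p6.png

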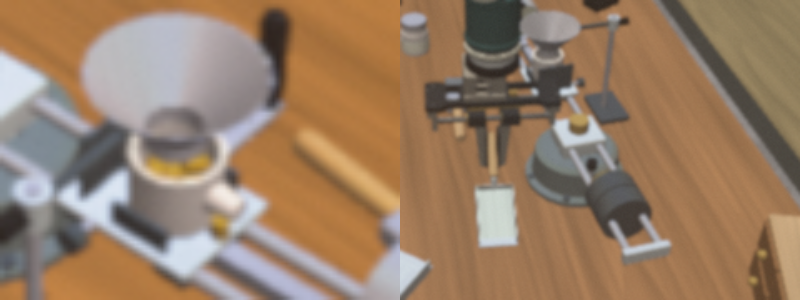

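The crucible holds the lumps, nothing is left in the visible funnel or on the bench, and the brass spot at (220,222) was there from the start. I'll set the scoop down now; the bench will rotate it flat in a light grip.

>>> send_rows:
  commands:
    - {"gripper": 0, "travel": [0, 0, 10], "turn": 0}
    - {"gripper": 0, "travel": [0, 0, 15], "turn": 0}
    - {"gripper": 0, "travel": [0, 0, 15], "turn": 0}
    - {"gripper": 0, "travel": [0, 0, 8], "turn": 0}
    - {"gripper": 0, "travel": [0, 0, 7], "turn": 0}
    - {"gripper": 0, "travel": [0, 0, 7], "turn": 0}
    - {"gripper": 0, "travel": [0, 0, 7], "turn": 0}
    - {"gripper": 0, "travel": [0, 0, 7], "turn": 0}
    - {"gripper": 0, "travel": [0, 0, 7], "turn": 0}
    - {"gripper": 0, "travel": [0, 0, 7], "turn": 0}
    - {"gripper": 0, "travel": [0, 0, 7], "turn": 0}
    - {"gripper": 0, "travel": [0, 0, 7], "turn": 0}
    - {"gripper": 0, "travel": [0, 0, 6], "turn": 0}
    - {"gripper": 0, "travel": [0, 0, 4], "turn": 0}
    - {"gripper": 0, "travel": [0, 0, 2], "turn": 0}
    - {"gripper": 0, "travel": [0, 0, 0], "turn": 0}
    - {"gripper": 0, "travel": [0, 0, 0], "turn": 0}
  grip_force: 5

```text
time_s: 16.43
tool_pos: [0.4411, -0.1648, 0.0268]
orientation: [0.74, 0.673, -0.0, 0.0]
force: [0.1, -0.7, -0.3]
opening: 0.149
grip_force: 5.0
```

```bash
python3 tilt.py
```

```text
3599 3557 pitch lip-down deg 1.4 tool x -0.112 -0.044 z 0.014 0.026
[ 0.4412 -0.1648  0.027 ] [ 0.18  1.16 -1.07] 4.99998964369297 16.4833
```

>>> send_rows:
  commands:
    - {"gripper": 0, "travel": [0, 0, 2], "turn": 0}
    - {"gripper": 0, "travel": [0, 0, 0], "turn": 0}
    - {"gripper": 0.2, "travel": [0, 0, 0], "turn": 0}
    - {"gripper": 0.3, "travel": [0, 0, 0], "turn": 0}
    - {"gripper": 0.45, "travel": [0, 0, 0], "turn": 0}
    - {"gripper": 0.6, "travel": [0, 0, 0], "turn": 0}
    - {"gripper": 0.6, "travel": [0, 0, 0], "turn": 0}
    - {"gripper": 0.6, "travel": [0, 0, -10], "turn": 0}
    - {"gripper": 0.6, "travel": [0, 0, -25], "turn": 0}
    - {"gripper": 0.6, "travel": [0, 0, -35], "turn": 0}
    - {"gripper": 0.6, "travel": [0, 0, -35], "turn": 0}
    - {"gripper": 0.6, "travel": [0, 0, -35], "turn": 0}
    - {"gripper": 0.6, "travel": [0, 0, -30], "turn": 0}
    - {"gripper": 0.6, "travel": [0, 0, -25], "turn": 0}
    - {"gripper": 0.6, "travel": [0, 0, -10], "turn": 0}
    - {"gripper": 0.6, "travel": [0, 0, 0], "turn": 0}
    - {"gripper": 0.6, "travel": [0, 0, 0], "turn": 0}

```text
time_s: 17.9
tool_pos: [0.4409, -0.1642, 0.2297]
orientation: [0.739, 0.673, 0.0, -0.0]
force: [0.0, 0.0, -0.0]
opening: 0.597
grip_force: 0.0
```

Run:
```python
from h import *
from fit import circ
s=snapshot("wrist");P=cloud(s);hsv=cv2.cvtColor(s["pixels"],cv2.COLOR_RGB2HSV)
x,y,z=[P[...,i] for i in range(3)]
m=(x>.38)&(x<.52)&(y>-.33)&(y<-.21)&(z>-.01)&(z<.03)&(hsv[...,1]<50); b=P[m]
A=np.c_[b[:,:2],np.ones(len(b))]; f=b[b[:,2]<.009]; c=np.linalg.lstsq(np.c_[f[:,:2],np.ones(len(f))],f[:,2],rcond=None)[0]
print(len(b),len(f),"slopes",c,cv2.minAreaRect((b[:,:2]*1000).astype(np.float32)))
h=P[(x>.4)&(x<.49)&(y>-.21)&(y<-.11)&(z>.018)&(z<.06)]; print("handle z",np.percentile(h[:,2],[50,90]),h.mean(0))
o=r.observe();print(o["tool_pos"],o["orientation"],o["joint_pos"].round(2))
```

```text
4423 3886 slopes [-0.00119472 -0.01073039  0.00086537] ((432.4548645019531, -257.4936828613281), (95.8003921508789, 59.164886474609375), 84.57843017578125)
handle z [0.03072704 0.03197758] [ 0.44051453 -0.16745691  0.0301282 ]
[ 0.44040248 -0.16410649  0.22886184] [ 7.39476591e-01  6.73181710e-01 -4.20383211e-04 -7.60744374e-04] [-0.35  0.18  0.72  2.07 -0.15  0.94  0.35]
```

>>> send_rows:
  commands:
    - {"gripper": 0.6, "travel": [0, 0, 0], "turn": 0.107}
    - {"gripper": 0.6, "travel": [0, 0, 0], "turn": 0.107}
    - {"gripper": 0.6, "travel": [0, 0, 0], "turn": 0.107}
    - {"gripper": 0.6, "travel": [0, 0, 0], "turn": 0.107}
    - {"gripper": 0.6, "travel": [0, 0, 0], "turn": 0.107}
    - {"gripper": 0.6, "travel": [0, 0, 0], "turn": 0.107}
    - {"gripper": 0.6, "travel": [0, 0, 0], "turn": 0.107}
    - {"gripper": 0.6, "travel": [0, 0, 0], "turn": 0.107}
    - {"gripper": 0.6, "travel": [0, 0, 0], "turn": 0.107}
    - {"gripper": 0.6, "travel": [0, 0, 0], "turn": 0.107}
    - {"gripper": 0.6, "travel": [0, 0, 0], "turn": 0.107}
    - {"gripper": 0.6, "travel": [0, 0, 0], "turn": 0.107}
    - {"gripper": 0.6, "travel": [0, 0, -5], "turn": 0.107}
    - {"gripper": 0.6, "travel": [0, 0, -5], "turn": 0}

```text
time_s: 19.12
tool_pos: [0.4398, -0.1645, 0.2382]
orientation: [0.999, 0.041, -0.002, 0.0]
force: [-0.2, -0.5, -0.2]
opening: 0.602
grip_force: 0.0
```

>>> send_rows:
  commands:
    - {"gripper": 0.6, "travel": [3, -15, -5], "turn": 0}
    - {"gripper": 0.6, "travel": [6, -30, -5], "turn": 0}
    - {"gripper": 0.6, "travel": [6, -30, 0], "turn": 0}
    - {"gripper": 0.6, "travel": [6, -30, 0], "turn": 0}
    - {"gripper": 0.6, "travel": [6, -30, 0], "turn": 0}
    - {"gripper": 0.6, "travel": [6, -30, 0], "turn": 0}
    - {"gripper": 0.6, "travel": [6, -30, 0], "turn": 0}
    - {"gripper": 0.6, "travel": [6, -30, 0], "turn": 0}
    - {"gripper": 0.6, "travel": [6, -30, 0], "turn": 0}
    - {"gripper": 0.6, "travel": [6, -25, 0], "turn": 0}
    - {"gripper": 0.6, "travel": [5, -12, 0], "turn": 0}
    - {"gripper": 0.6, "travel": [0, 0, 0], "turn": 0}
    - {"gripper": 0.6, "travel": [0, 0, 0], "turn": 0}

```text
time_s: 20.2
tool_pos: [0.4778, 0.1306, 0.2492]
orientation: [0.999, 0.043, -0.001, 0.001]
force: [-0.9, -0.3, -0.3]
opening: 0.603
grip_force: 0.0
```

Run:
```python
from h import *
import pickle
s=snapshot("wrist");save(s,"w7.png");P=cloud(s);pickle.dump(s,open("w7.pkl","wb"))
x,y,z=[P[...,i] for i in range(3)]
I=s["pixels"].astype(int)
k=P[(x>.455)&(x<.515)&(y>.02)&(y<.12)&(z>.165)&(z<.185)&(I.sum(-1)<200)]; print("handle top",len(k),k.mean(0) if len(k) else "",k.min(0),k.max(0))
o=r.observe();print(o["tool_pos"],R.from_quat(o["orientation"]).as_matrix().round(3)[:,:2],o["joint_pos"].round(2))
```

```text
handle top 631 [0.48551702 0.06676814 0.17294807] [0.47724033 0.0575017  0.16503179] [0.4923801  0.07421133 0.17700084]
[0.47775532 0.12974813 0.24940205] [[ 0.996  0.085]
 [ 0.085 -0.996]
 [-0.001  0.001]] [-1.02  0.22  0.79  2.   -0.18  1.   -1.63]
```

View pics/w7.png

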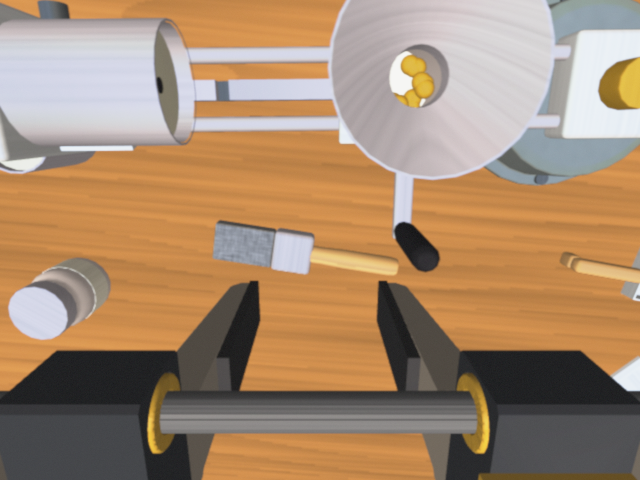

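Picture: the notch is the dark bar at (222,91) on the strip. The funnel is clear, with lumps in the crucible at (415,80). The carriage handle's top is at (427,256).

```bash
cat > notch.py <<'E'
from h import *
import pickle
s=pickle.load(open("w7.pkl","rb")); g=cv2.cvtColor(s["pixels"],cv2.COLOR_RGB2GRAY); hsv=cv2.cvtColor(s["pixels"],cv2.COLOR_RGB2HSV)
print(g[91,205:245])
# rod axes: edges of low saturation rows per column
def band(c,lo,hi):
    v=np.where(hsv[lo:hi,c,1]<60)[0]+lo; return v.mean(),len(v)
P=[]
for lo,hi in((40,70),(110,135)):
    L=np.array([plane(s,c,band(c,lo,hi)[0],.087)[:2] for c in range(205,325,6)]); d=np.polyfit(L[:,1],L[:,0],1); P.append(d); print("rod x=a*y+b",d)
row=g[86:97].mean(0)[200:250]; m=row<130; c=np.where(m)[0]+200; print("notch cols",c.min(),c.max())
for u in(c.min()-.5,c.mean(),c.max()+.5): print(plane(s,u,91,.09).round(4))
h=(hsv[...,2]<60); roi=np.zeros_like(h); roi[220:275,390:445]=1; v,u=np.where(h&roi.astype(bool)); print("handle blob",u.min(),u.max(),v.min(),v.max())
# top disc: nearest depth
z=cloud(s)[...,2]; v,u=np.where((z>.170)&(z<.18)&h&roi.astype(bool)); (cx,cy),rad=cv2.minEnclosingCircle(np.c_[u,v].astype(np.float32)); print(cx,cy,rad,plane(s,cx,cy,.175))
E
python3 notch.py
```

```text
[220 221 221 221 220 221 221 221 220 214 177 124 107 105 109 110 109 109
 108 108 110 111 116 141 183 206 209 210 209 209 210 209 209 210 211 208
 210 210 209 210]
rod x=a*y+b [-0.09542997  0.61867273]
rod x=a*y+b [-0.09782031  0.57120236]
notch cols 216 227
[0.5734 0.2144 0.09  ]
[0.5738 0.21   0.09  ]
[0.5742 0.2056 0.09  ]
handle blob 395 438 223 270
424.3823547363281 258.20587158203125 13.671039581298828 [0.48528987 0.06694726 0.175     ]
```

>>> send_rows:
  commands:
    - {"gripper": 0.6, "travel": [0, 15, 0], "turn": -0.01}
    - {"gripper": 0.6, "travel": [1, 25, 0], "turn": 0}
    - {"gripper": 0.6, "travel": [0, 18, 0], "turn": 0}
    - {"gripper": 0.6, "travel": [0, 7, 5], "turn": 0}
    - {"gripper": 0.6, "travel": [0, 0, 15], "turn": 0}
    - {"gripper": 0.6, "travel": [0, 0, 20], "turn": 0}
    - {"gripper": 0.6, "travel": [0, 0, 20], "turn": 0}
    - {"gripper": 0.6, "travel": [0, 0, 18], "turn": 0}
    - {"gripper": 0.6, "travel": [0, 0, 12], "turn": 0}
    - {"gripper": 0.6, "travel": [0, 0, 5], "turn": 0}
    - {"gripper": 0.6, "travel": [0, 0, 0], "turn": 0}
    - {"gripper": 0.6, "travel": [0, 0, 0], "turn": 0}

```text
time_s: 21.25
tool_pos: [0.4853, 0.0667, 0.1552]
orientation: [0.999, 0.048, 0.0, 0.0]
force: [0.5, -0.4, 0.4]
opening: 0.6
grip_force: 0.0
```

Run:
```python
from h import *
s=snapshot("wrist");save(s,"w8.png");P=cloud(s)
o=r.observe();Q=(P-o["tool_pos"])@R.from_quat(o["orientation"]).as_matrix()
I=s["pixels"].astype(int)
m=(abs(Q[...,0])<.025)&(abs(Q[...,1])<.026)&(P[...,2]>.165)&(P[...,2]<.185)&(I.sum(-1)<200)
q=Q[m];print(len(q),q.min(0) if len(q) else "",q.max(0) if len(q) else "",q.mean(0) if len(q) else "",o["tool_pos"],o["force"])
```

```text
1569 [-0.00787902 -0.00653595 -0.02131882] [ 0.00710521  0.01052061 -0.00937771] [ 0.00092222  0.00175498 -0.01706143] [0.48564127 0.06691939 0.15563136] [-0.01324556 -0.13798371 -0.38064704]
```

View pics/w8.png

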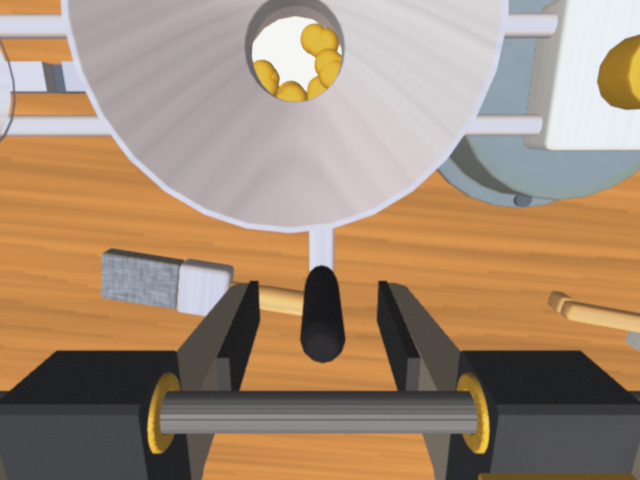

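Picture: six lumps are seen down the spout around (300,65), and the handle stands centred between the fingers at (322,315). Time to grip it.

>>> send_rows:
  commands:
    - {"gripper": 0.5, "travel": [0, 2, 0], "turn": 0}
    - {"gripper": 0.4, "travel": [0, 0, 0], "turn": 0}
    - {"gripper": 0.3, "travel": [0, 0, 0], "turn": 0}
    - {"gripper": 0.25, "travel": [0, 0, 0], "turn": 0}
    - {"gripper": 0.2, "travel": [0, 0, 0], "turn": 0}
    - {"gripper": 0.1, "travel": [0, 0, 0], "turn": 0}
    - {"gripper": 0.1, "travel": [0, 0, 0], "turn": 0}
    - {"gripper": 0.1, "travel": [0, 0, 0], "turn": 0}
  grip_force: 30

```text
time_s: 21.97
tool_pos: [0.4853, 0.0652, 0.155]
orientation: [0.999, 0.048, 0.0, -0.0]
force: [0.1, 1.0, 1.0]
opening: 0.191
grip_force: 30.0
```

Run:
```python
from h import *
o=r.observe();y=np.array([-.0957,.9954]);n=np.array([.5738,.2097])
print(o["tool_pos"],o["force"],o["orientation"],"handle->home mm",1000*(n@y-.042-o["tool_pos"][:2]@y), "vs funnel: carriage y",160+1000*((o["tool_pos"][:2]-[.5875,.084])@y+.012))
```

```text
[0.48527602 0.06518849 0.15500962] [0.06865134 1.01946149 1.04340627] [ 9.98853428e-01  4.78728248e-02  7.10871119e-05 -1.30674048e-04] handle->home mm 93.37500911390903 vs funnel: carriage y 163.05786088609096
```

>>> send_rows:
  commands:
    - {"gripper": 0.1, "travel": [0, -2, 0], "turn": 0}
    - {"gripper": 0.1, "travel": [0, -4, 0], "turn": 0}
    - {"gripper": 0.1, "travel": [0, -6, 0], "turn": 0}
    - {"gripper": 0.1, "travel": [0, -6, 0], "turn": 0}
    - {"gripper": 0.1, "travel": [0, -6, 0], "turn": 0}
    - {"gripper": 0.1, "travel": [0, -6, 0], "turn": 0}
    - {"gripper": 0.1, "travel": [0, -6, 0], "turn": 0}
    - {"gripper": 0.1, "travel": [0, -6, 0], "turn": 0}
    - {"gripper": 0.1, "travel": [0, -6, 0], "turn": 0}
    - {"gripper": 0.1, "travel": [0, -6, 0], "turn": 0}
    - {"gripper": 0.1, "travel": [0, -6, 0], "turn": 0}
    - {"gripper": 0.1, "travel": [0, -6, 0], "turn": 0}
    - {"gripper": 0.1, "travel": [0, -5, 0], "turn": 0}
    - {"gripper": 0.1, "travel": [0, -4, 0], "turn": 0}
    - {"gripper": 0.1, "travel": [0, -3, 0], "turn": 0}
    - {"gripper": 0.1, "travel": [0, -2, 0], "turn": 0}
    - {"gripper": 0.1, "travel": [0, 0, 0], "turn": 0}

```text
time_s: 23.38
tool_pos: [0.4777, 0.1425, 0.155]
orientation: [0.999, 0.047, -0.0, 0.001]
force: [-0.2, -5.8, 3.1]
opening: 0.187
grip_force: 30.0
```

```bash
cat > st.py <<'E'
from h import *
o=r.observe();y=np.array([-.0957,.9954]);n=np.array([.5738,.2097])
print(o["tool_pos"].round(4),"t",o["time_s"],"Fy",(o["force"][:2]@y).round(2),o["force"].round(1),"to home mm",(1000*(n@y-.042-o["tool_pos"][:2]@y)).round(2),"moved",(1000*((o["tool_pos"][:2]-[.48528,.06519])@y)).round(2))
E
python3 st.py
```

```text
[0.4777 0.1425 0.155 ] t 23.3833 Fy -5.79 [-0.2 -5.8  3.1] to home mm 15.66 moved 77.71
```

>>> send_rows:
  commands:
    - {"gripper": 0.1, "travel": [0, -2, 0], "turn": 0}
    - {"gripper": 0.1, "travel": [0, -2, 0], "turn": 0}
    - {"gripper": 0.1, "travel": [0, -1, 0], "turn": 0}
    - {"gripper": 0.1, "travel": [0, -1, 0], "turn": 0}
    - {"gripper": 0.1, "travel": [0, -1, 0], "turn": 0}
    - {"gripper": 0.1, "travel": [0, -1, 0], "turn": 0}
    - {"gripper": 0.1, "travel": [0, 0, 0], "turn": 0}

```text
time_s: 23.97
tool_pos: [0.477, 0.1501, 0.155]
orientation: [0.999, 0.047, -0.0, 0.001]
force: [-1.0, -6.9, 3.7]
opening: 0.189
grip_force: 30.0
```

```bash
python3 st.py
```

```text
[0.477  0.1501 0.155 ] t 23.9667 Fy -6.76 [-1.  -6.9  3.7] to home mm 8.07 moved 85.31
```

>>> send_rows:
  commands:
    - {"gripper": 0.1, "travel": [0, -1, 0], "turn": 0}
    - {"gripper": 0.1, "travel": [0, -1, 0], "turn": 0}
    - {"gripper": 0.1, "travel": [0, 0, 0], "turn": 0}

```text
time_s: 24.22
tool_pos: [0.4768, 0.1522, 0.155]
orientation: [0.999, 0.047, -0.0, 0.001]
force: [-0.1, -7.4, 4.4]
opening: 0.19
grip_force: 30.0
```

```bash
python3 st.py
```

```text
[0.4768 0.1522 0.155 ] t 24.2167 Fy -7.36 [-0.1 -7.4  4.4] to home mm 5.94 moved 87.43
```

>>> send_rows:
  commands:
    - {"gripper": 0.1, "travel": [0, -1, 0], "turn": 0}
    - {"gripper": 0.1, "travel": [0, 0, 0], "turn": 0}

```text
time_s: 24.38
tool_pos: [0.4767, 0.1538, 0.155]
orientation: [0.999, 0.047, -0.0, 0.001]
force: [-0.7, -2.8, 3.2]
opening: 0.188
grip_force: 30.0
```

```bash
python3 st.py
```

```text
[0.4767 0.1538 0.155 ] t 24.3833 Fy -2.7 [-0.7 -2.8  3.2] to home mm 4.39 moved 88.98
```

>>> send_rows:
  commands:
    - {"gripper": 0.1, "travel": [0, -1, 0], "turn": 0}
    - {"gripper": 0.1, "travel": [0, 0, 0], "turn": 0}

```text
time_s: 24.55
tool_pos: [0.4764, 0.1562, 0.155]
orientation: [0.999, 0.047, -0.0, 0.0]
force: [-1.1, -1.5, 2.7]
opening: 0.187
grip_force: 30.0
```

```bash
python3 st.py
```

```text
[0.4764 0.1562 0.155 ] t 24.55 Fy -1.41 [-1.1 -1.5  2.7] to home mm 1.95 moved 91.42
```

>>> send_rows:
  commands:
    - {"gripper": 0.1, "travel": [0, -1, 0], "turn": 0}
    - {"gripper": 0.1, "travel": [0, 0, 0], "turn": 0}

```text
time_s: 24.72
tool_pos: [0.4763, 0.1583, 0.155]
orientation: [0.999, 0.048, 0.0, -0.0]
force: [-0.8, -0.7, 3.5]
opening: 0.188
grip_force: 30.0
```

```bash
python3 st.py
```

```text
[0.4763 0.1583 0.155 ] t 24.7167 Fy -0.58 [-0.8 -0.7  3.5] to home mm -0.15 moved 93.52
```

>>> send_rows:
  commands:
    - {"gripper": 0.1, "travel": [0, -0.5, 0], "turn": 0}
    - {"gripper": 0.1, "travel": [0, 0, 0], "turn": 0}

```text
time_s: 24.88
tool_pos: [0.4762, 0.1583, 0.155]
orientation: [0.999, 0.048, 0.0, -0.0]
force: [-0.8, -2.4, 4.3]
opening: 0.188
grip_force: 30.0
```

```bash
python3 st.py
```

```text
[0.4762 0.1583 0.155 ] t 24.8833 Fy -2.35 [-0.8 -2.4  4.3] to home mm -0.18 moved 93.55
```

>>> send_rows:
  commands:
    - {"gripper": 0.1, "travel": [0, 0.4, 0], "turn": 0}
    - {"gripper": 0.1, "travel": [0, 0, 0], "turn": 0}
    - {"gripper": 0.1, "travel": [0, 0, 0], "turn": 0}
    - {"gripper": 0.1, "travel": [0, 0, 0], "turn": 0}
    - {"gripper": 0.1, "travel": [0, 0, 0], "turn": 0}
    - {"gripper": 0.1, "travel": [0, 0, 0], "turn": 0}

```text
time_s: 25.38
tool_pos: [0.4762, 0.1582, 0.155]
orientation: [0.999, 0.048, 0.0, -0.0]
force: [-1.1, 1.2, 4.2]
opening: 0.192
grip_force: 30.0
```

```bash
python3 st.py
python3 - <<'E'
from h import *
s=snapshot("scene"); d=snapshot("side"); w=snapshot("wrist")
im=np.vstack([np.hstack([cv2.resize(s["pixels"][285:405,300:460],(400,300)),cv2.resize(w["pixels"],(400,300))]),np.hstack([cv2.resize(d["pixels"][120:330,270:550],(400,300)),cv2.resize(s["pixels"][150:360,200:480],(400,300))])])
cv2.imwrite("pics/p9.png",im[...,::-1])
E
```

```text
[0.4762 0.1582 0.155 ] t 25.3833 Fy 1.3 [-1.1  1.2  4.2] to home mm -0.11 moved 93.48
```

View pics/p9.png

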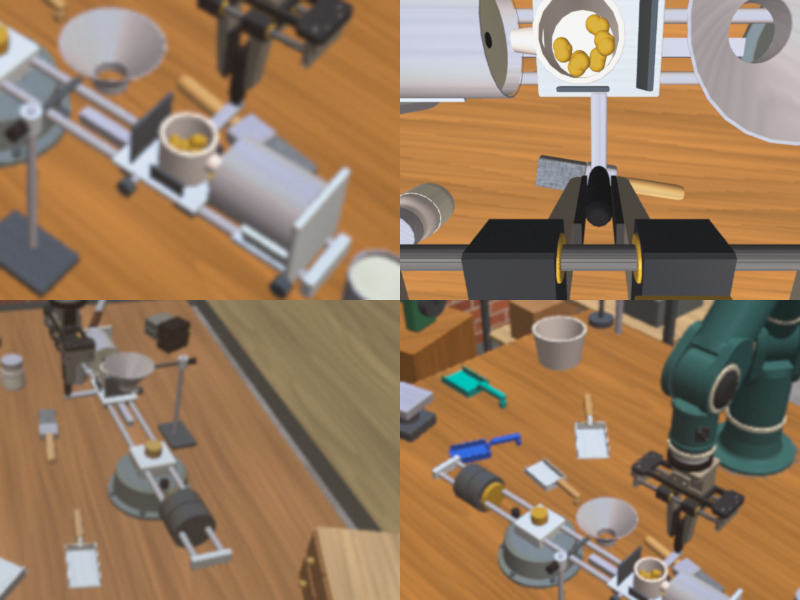

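The crucible holds the lumps (wrist view about (582,45)), the funnel and scoop are empty, the scoop lies flat, and the carriage sits in the notch with the handle gripped. The side force changes sign with the 0.4 mm back-off while the carriage stays put, so the ball is seated. I'll hand in.

```bash
python3 -c "
from workcell import r
print(r.finish_job())"
```

```text
the job is handed in; nothing more can be done
None
```

I handed the job in at about 25.5 s: lumps poured into the crucible (I could make out five or six in the images, none elsewhere), the empty scoop flat on the bench, and the carriage seated in the notch with its handle still gripped.

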